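Potatoes into the pot and the lid that fits

TASK

Lift the scoop by its handle, carry it level without spilling to the small two-eared pot on the hob and tip all three baby potatoes into the pot, then lay the empty scoop flat on the worktop again. Then cover the pot with the one of the three knobbed lids that fits it, seated evenly in the rim, and let go. Do not move the pot, the other two lids or the small glass jar behind them.

Things in the scene. Friction and masses are not known exactly. Their poses are not given: they have to be found in the camera images.
- pot: Small loose steel pot, 0.8 kg, on the hob's front right burner (a 63 mm milk jug stands 0.2 m behind it). 106 mm outside, 98 inside, 75 high, base 5; two ears along its +y and -y, 18 mm out, 20 below the rim. Origin: centre of underside, 43 mm above the worktop; z up. Fitting lid: plug inside, flange on the rim, lid origin 65 mm above pot origin.
- lid_p: Steel lid, right way up: flange 88 mm across, 10 to 14 mm above the origin; below it a plug 66 mm across, 10 high, its lowest 4 mm 6 mm narrower; on top a 14 mm stem and a black knob 28 mm across, 26 to 46 mm above the origin. Origin: centre of the plug's underside, on which it stands; z up. 80 g. One of three alike but for width (88, 112, 136 mm), places swapped about.
- lid_q: Steel lid, right way up: flange 112 mm across, 10 to 14 mm above the origin; below it a plug 90 mm across, 10 high, its lowest 4 mm 6 mm narrower; on top a 14 mm stem and a black knob 28 mm across, 26 to 46 mm above the origin. Origin: centre of the plug's underside, on which it stands; z up. 120 g. One of three alike but for width (88, 112, 136 mm), places swapped about.
- lid_r: Steel lid, right way up: flange 136 mm across, 10 to 14 mm above the origin; below it a plug 114 mm across, 10 high, its lowest 4 mm 6 mm narrower; on top a 14 mm stem and a black knob 28 mm across, 26 to 46 mm above the origin. Origin: centre of the plug's underside, on which it stands; z up. 170 g. One of three alike but for width (88, 112, 136 mm), places swapped about.
- scoop: Flat steel scoop holding the potatoes. Tray 90x78 mm, floor 3, side walls 22 and back wall 24 high, front open; the last 24 mm of floor rise 4 mm, so things roll out once the lip is tipped well over 10 degrees down. Origin: centre of tray's underside; x to the lip, z up. Handle at the back: 20 mm wide, 22 high, x -55 to -140 mm, centre line 42 mm up. 160 g empty, balances in the tray's rear half.
- scoop_grip (a point): Point on the handle's centre line to grip across its 20 mm width from above: 80 mm behind the scoop's origin, 42 mm above its underside. Axes as the scoop's.
- scoop_lip (a point): Middle of the front edge of the scoop's lip, 50 mm ahead of the scoop's origin and 6 mm above its underside. Axes as the scoop's.
- potato_1: One of three loose baby potatoes on the scoop, an oval 32 mm long and 26 mm thick, 18 g; it rolls. Origin at its centre.
- potato_2: One of three loose baby potatoes on the scoop, an oval 32 mm long and 26 mm thick, 18 g; it rolls. Origin at its centre.
- potato_3: One of three loose baby potatoes on the scoop, an oval 32 mm long and 26 mm thick, 18 g; it rolls. Origin at its centre.
- small_jar: Small glass jar with a pale cap, 49 mm across and 56 mm high, standing behind the lids; origin: centre of its underside. To be left alone.

How it is judged (in metres and radians):
On the way, in this order (a step that is already met when the one before it is completed fails the run):
1. the scoop is lifted clear, level, with all three potatoes on it (height (world z) of scoop above 0.05 m and angle between scoop's own z axis and vertical below 0.35 rad and distance between each of potato_1, potato_2, potato_3 and scoop below 0.075 m), for 0.2 s.
2. all three potatoes lie in the pot (horizontal distance between each of potato_1, potato_2, potato_3 and pot below 0.05 m and z of potato_1 in the frame of pot between 0 and 0.062 m and z of potato_2 in the frame of pot between 0 and 0.062 m and z of potato_3 in the frame of pot between 0 and 0.062 m), for 0.2 s.
3. the empty scoop lies flat on the worktop (height (world z) of scoop below 0.012 m and angle between scoop's own z axis and vertical below 0.1 rad), for 0.2 s.
At the end, for the whole second after the job is handed in: All three potatoes lie in the pot, which stands upright; the fitting lid sits in its rim (within 8 mm of centre, 4 mm of seated height, 0.06 rad of level); the scoop lies flat on the worktop (within 12 mm, 0.1 rad); all at rest (all of step 2 and all of step 3 and z of lid_q in the frame of pot between 0.061 and 0.069 m and horizontal distance between lid_q and pot below 0.008 m and angle between the z axis of lid_q and the z axis of pot, either way round below 0.06 rad and angle between pot's own z axis and vertical below 0.1 rad and linear speed of each of lid_q, scoop, pot below 0.02 m/s); the robot touches nothing.
It fails at once if a potato is spilled: more than 100 mm from the scoop's origin while not over the pot ((distance between potato_1 and scoop above 0.1 m and horizontal distance between potato_1 and pot above 0.065 m) or (distance between potato_2 and scoop above 0.1 m and horizontal distance between potato_2 and pot above 0.065 m) or (distance between potato_3 and scoop above 0.1 m and horizontal distance between potato_3 and pot above 0.065 m)).
It fails at once if a lid that does not fit or the small jar is moved more than 30 mm (distance of any of lid_p, lid_r, small_jar from where it was at the start of the episode above 0.03 m).
It fails at once if the pot is shifted more than 30 mm or tilted (distance of pot from where it was at the start of the episode above 0.03 m or angle between pot's own z axis and vertical above 0.25 rad).
It also fails if it takes over 72 s, if anything falls off the work surface, if the arm or the gripper's body presses on something with over 40 N, if the wrist force passes 120 N, or if a joint passes its speed limit or range.

ROBOT

A 6-joint arm with a two-finger parallel gripper is mounted at the origin on a cart in front of the work surface, level with it; the furniture and walls round the work are solid. World frame = base frame: x ahead of the robot, y to its left, z up, the work surface at z = 0. Lengths are in mm, angles in rad, forces in N, time in s.
With the tool pointing down it reaches from about 275 to 1000 mm from the base axis. Payload 8.4 kg.
Tool frame: the origin (TCP) lies between the finger pads; the fingertips stand 22 mm ahead of it and the grasp point (between the pads) lies 3 mm ahead of it (r.nose_length is the z of the fingertips in the tool frame, in mm); z points along the fingers, y is the line along which they close (so a half turn about z gives the same grasp; the last joint's range is limited). The gripper opens to 85 mm and grips with 20 to 120 N. Pads are 22 mm wide; open, the fingers measure 114 mm over their backs; the gripper's body (76 mm by 85 mm) begins 54 mm behind the grasp point. The pads swing forward as they close: fully open they stand 13 mm farther back than shut.
Start: joints at [1.262, 0.353, 1.633, -0, 1.155, -0.002], TCP at [188.755, 595.819, 253.281] pointing down, gripper open.
Joint ranges: [-2.63, 2.63], [-0.92, 2.1], [0.06, 2.66], [-1.3, 4.44], [0, 2.69], [-3.02, 3.02]. Speed limits (rad/s): [2.22, 2.22, 2.79, 3.14, 3.14, 3.14].

INTERFACE

Orientations are given as [roll, pitch, yaw] about the fixed x, y, z axes, in that order (R = Rz(yaw) Ry(pitch) Rx(roll)).
In Python, from rig import r gives the robot as it stands.
- The arm moves only by the shell command python3 steer.py 'ROWS' [FORCE]. ROWS is a JSON list of rows, 1 to 5 of them, each of 7 numbers: a rotation vector rx, ry, rz in units of 0.05 rad, then dx, dy, dz in cm, then the opening from 0.0 (shut) to 1.0 (fully open); each row shifts and turns the commanded pose from where the row before left it, along the tool's axes as they then stand; what a row does not reach is not made up. A row lasts 1/12 s, in which the tool goes at most 41.7 mm and 0.125 rad, less where a joint would pass 70% of its speed; a pose out of reach is approached as far as the arm can. The fingers move at their own pace and stop on an object; FORCE is the grip in N (left out, the last holds). Time passes only in rows, so rows that do not move let the fingers close. It prints the time, the measured TCP pose, the force, the opening and the grip force at its end. Input that does not fit is refused with a message, and nothing moves.
- r.sense(): the state, without advancing time (a new reading comes with each control period).
- r.grab_frame(name): name is "scene" or "top"; returns the picture (480x640x3 uint8, red, green, blue); there is no depth.
- r.camera_params(name): a dict with "fx", "fy", "cx", "cy" (pixels), "dist_coeffs" ([k1, k2, p1, p2, k3] as OpenCV has them; the pictures are not rectified), "rvec" (rotation vector, rad) and "tvec" (3), from world to camera coordinates, as OpenCV has them. Camera axes: x right, y down, z forward; pixel columns grow to the right and rows downward; lengths in mm; the calibration is good to about 2 mm. A picture is of the moment at which its call begins. camera_params takes no time and is no camera call.
- r.sign_off(): hands the job in; it is judged then, once.
The state is a dict: "clock": time; "qpos": joint angles; "qvel": joint speeds; "joint_efforts": joint torques, N m; "eef_pos": TCP position; "tcp_rot": TCP orientation; "contact_force": force on the tool from outside, world axes, zero at the start; "wrist_torque": the same for the moment, N m; "opening": opening from 0.0 (shut) to 1.0 (fully open); "grasp_force": force on a finger pad.
Only numpy, scipy, OpenCV 4.12 (cv2) and the standard library are available. Lean on these libraries where they do the work, as an engineer would, in place of code of your own. Each camera call takes 0.05 s, during which the arm holds its last target. There are 200 camera calls.

## Working session

There is one attempt and no reset: what is moved stays moved. The work goes in short steps, Python scripts to look and compute and a shell command to move; the robot and the scene stay as the last step left them, time stands still between calls to the robot, and variables do not carry over. Pictures are saved under pics/ and viewed, at most 10 in all, crops included, and the job is handed in when it is done.

```bash
ls; mkdir -p pics; python3 - <<'E'
from rig import r
import cv2
for n in("scene","top"):
    cv2.imwrite(f"pics/{n}0.png",r.grab_frame(n)[:,:,::-1]); print(n,r.camera_params(n))
print(r.sense(), r.nose_length)
E
```

```text
pics
rig.py
steer.py
scene {'fx': 531.269184812949, 'fy': 531.269184812949, 'cx': 319.451689470435, 'cy': 233.50460054773777, 'dist_coeffs': array([0.01206924, 0.        , 0.        , 0.        , 0.        ]), 'rvec': array([ 2.10484339, -1.2358891 ,  0.50681768]), 'tvec': array([-409.2223836 ,  311.23598848,  774.67975846])}
top {'fx': 452.68201485703463, 'fy': 452.68201485703463, 'cx': 320.2734117118179, 'cy': 242.22307262588953, 'dist_coeffs': array([-0.06217525,  0.        ,  0.        ,  0.        ,  0.        ]), 'rvec': array([ 2.17085802, -2.11952291,  0.15210888]), 'tvec': array([-166.08718359,  552.4192044 ,  915.33255901])}
{'clock': 0.1, 'qpos': array([ 1.26161326e+00,  3.53575737e-01,  1.63403560e+00, -8.19074647e-06,
        1.15518309e+00, -2.41323486e-03]), 'qvel': array([-0.00075364, -0.00229303, -0.00068787,  0.00080852,  0.00107944,
        0.00143219]), 'joint_efforts': array([ 1.83584350e-03, -6.06351042e+01, -3.42821395e+01,  2.23207394e-04,
        3.80320562e-03, -1.53454107e-05]), 'eef_pos': array([188.63239606, 595.45545711, 252.64903894]), 'tcp_rot': array([-3.14039087e+00,  4.58929828e-06,  2.83482614e+00]), 'contact_force': array([-0.54999447, -0.17744786,  0.1524983 ]), 'wrist_torque': array([-0.02951029, -0.00473361, -0.02442722]), 'grasp_force': 0.0, 'opening': 1.0021330908411683} 22.0
```

View pics/scene0.png

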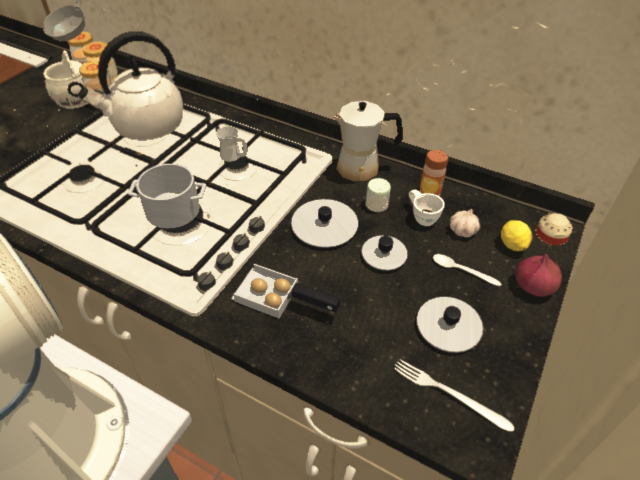

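View pics/top0.png

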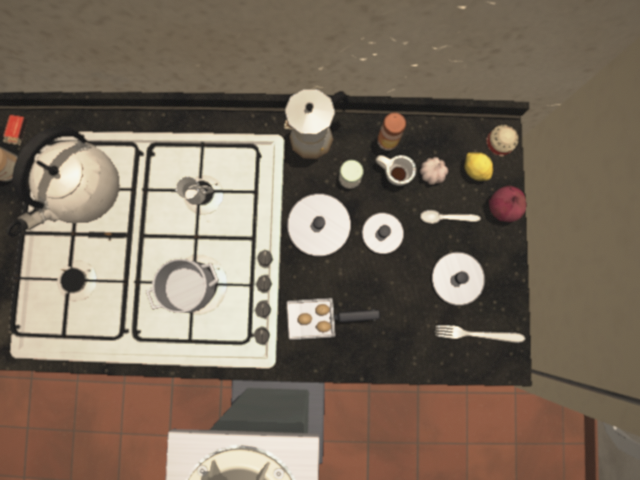

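The scene view shows the scoop at (285,292), lip towards the hob, and the pot at (170,195). In the top view the pot is at (183,287), the scoop tray at (310,319) with its handle to the right, and the lids are large (319,224), small (383,233) and medium (458,278). The medium lid should be lid_q. Next I'll measure by rays.

```bash
cat > h.py <<'E'
from rig import r
import numpy as np, cv2
from scipy.spatial.transform import Rotation as R
P={n:r.camera_params(n) for n in("scene","top")}
def KD(n):
    p=P[n];return np.array([[p['fx'],0,p['cx']],[0,p['fy'],p['cy']],[0,0,1]]),np.array(p['dist_coeffs'])
def cast(n,uv,z):
    K,D=KD(n);q=cv2.undistortPoints(np.array(uv,float).reshape(-1,1,2),K,D).reshape(-1,2)
    Rm=cv2.Rodrigues(P[n]['rvec'])[0];c=-Rm.T@P[n]['tvec'].ravel()
    d=np.c_[q,np.ones(len(q))]@Rm
    return c+d*((z-c[2])/d[:,2])[:,None]
def proj(n,X):
    K,D=KD(n);return cv2.projectPoints(np.array(X,float).reshape(-1,1,3),P[n]['rvec'],P[n]['tvec'],K,D)[0].reshape(-1,2)
E
cat > m0.py <<'E'
from h import *
I={n:cv2.imread(f"pics/{n}0.png") for n in P}
print("origin px",proj("top",[[0,0,0],[300,0,0],[188,595,253]]))
np.set_printoptions(precision=1,suppress=True)
def blob(n,seed,z,thr):
    g=I[n].min(2);m=(g>thr).astype(np.uint8)
    _,lab=cv2.connectedComponents(m);l=lab[seed[1],seed[0]]
    c=max(cv2.findContours((lab==l).astype(np.uint8),cv2.RETR_EXTERNAL,cv2.CHAIN_APPROX_NONE)[0],key=cv2.contourArea).reshape(-1,2)
    return cast(n,c,z)[:,:2].astype(np.float32)
for n,S in (("top",{"big":(300,224),"small":(370,240),"mid":(440,280)}),("scene",{"big":(305,235),"small":(372,258),"mid":(430,335)})):
    for k,s in S.items():
        print(n,k,cv2.fitEllipse(blob(n,s,14,90)))
for n,s in (("top",(295,305)),("scene",(265,275))):
    for z in (0,22): print(n,"scoop",z,cv2.minAreaRect(blob(n,s,z,90)))
big={}
for n,(x,y,w,h) in (("top",(270,190,240,190)),("scene",(220,170,280,240))):
    c=I[n][y:y+h,x:x+w];cv2.imwrite(f"pics/c_{n}.png",cv2.resize(c,None,fx=2.5,fy=2.5,interpolation=cv2.INTER_CUBIC))
a=cv2.resize(I["top"][245:325,135:235],None,fx=4,fy=4,interpolation=cv2.INTER_CUBIC);b=cv2.resize(I["scene"][150:230,120:220],None,fx=4,fy=4,interpolation=cv2.INTER_CUBIC)
c=cv2.resize(I["top"][285:350,280:390],None,fx=3.6,fy=3.6,interpolation=cv2.INTER_CUBIC);d=cv2.resize(I["scene"][255:325,230:345],None,fx=3.4,fy=3.4,interpolation=cv2.INTER_CUBIC)
o=np.zeros((600,800,3),np.uint8)
for im,x,y in((a,0,0),(b,400,0),(c,0,330),(d,400,330)): o[y:y+im.shape[0],x:x+im.shape[1]]=im[:,:400]
cv2.imwrite("pics/mont.png",o)
E
python3 m0.py
```

```text
origin px [[ 240.16250865  508.67831845]
 [ 245.68797368  362.21524192]
 [-130.13100665  430.33466258]]
top big ((599.7376098632812, -148.1277618408203), (136.96560668945312, 137.583251953125), 8.331368446350098)
top small ((584.3262329101562, -287.4939270019531), (89.75910949707031, 89.93562316894531), 44.682613372802734)
top mid ((489.3158264160156, -451.45263671875), (113.34723663330078, 113.68956756591797), 31.795391082763672)
scene big ((600.51318359375, -146.48541259765625), (134.8055419921875, 136.1003875732422), 117.44694519042969)
scene small ((583.9358520507812, -287.039306640625), (84.9993667602539, 86.06816864013672), 20.62647819519043)
scene mid ((490.2693786621094, -451.3489990234375), (111.208740234375, 111.7388916015625), 92.13335418701172)
top scoop 0 ((396.30120849609375, -135.41342163085938), (84.41231536865234, 100.70137786865234), 5.1862664222717285)
top scoop 22 ((396.80828857421875, -135.89532470703125), (82.52711486816406, 98.45237731933594), 5.186263561248779)
scene scoop 0 ((405.8558349609375, -130.52427673339844), (93.18909454345703, 99.25409698486328), 5.542771816253662)
scene scoop 22 ((392.212158203125, -141.030517578125), (90.55591583251953, 96.44951629638672), 5.5427775382995605)
```

View pics/mont.png

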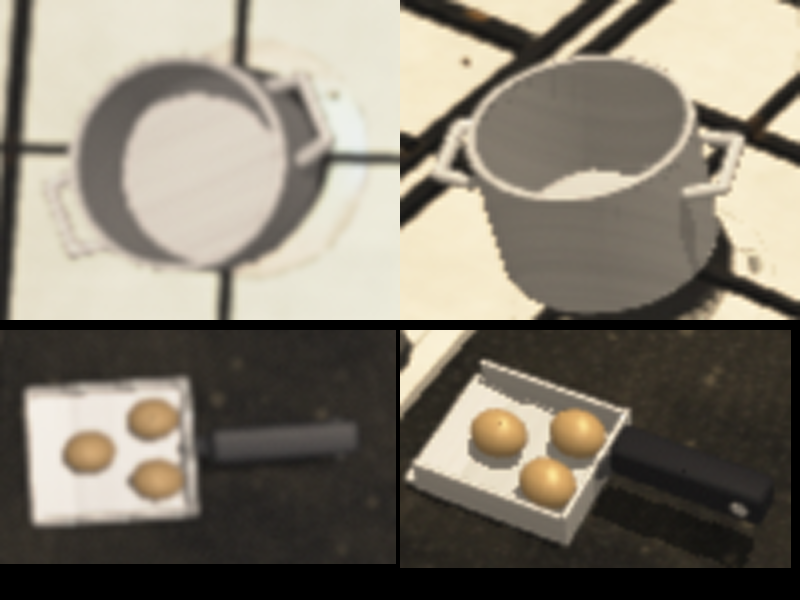

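Ray casts match the sizes, so the medium lid (112 mm) is at (490,-451). The crops show the pot's bright rim as a clean ellipse in both views, with ears along a tilted y. The scoop has its tray corners and black handle visible, with the potatoes in the rear half. I'll cast the rim, corner and handle pixels.

```bash
cat > m1.py <<'E'
from h import *
np.set_printoptions(precision=1,suppress=True)
def px(p,x0,y0,s,u0,v0): return (np.array(p,float)-[x0,y0])/s+[u0,v0]
def circ(p):
    A=np.c_[2*p[:,:2],np.ones(len(p))];s=np.linalg.lstsq(A,(p[:,:2]**2).sum(1),rcond=None)[0];return s[:2],2*np.sqrt(s[2]+s[:2]@s[:2])
sc=px([(468,135),(500,90),(540,66),(600,56),(665,70),(695,110),(660,165),(580,200),(510,180)],400,0,4,120,150)
tp=px([(74,165),(95,105),(180,58),(240,80),(287,150),(265,220),(205,268),(120,240)],0,0,4,135,245)
print("rim",circ(cast("scene",sc,118)),circ(cast("top",tp,118)))
t=lambda p:px(p,0,330,3.6,280,285); s=lambda p:px(p,400,330,3.4,230,255)
print("top lip corners z6",cast("top",t([(25,388),(33,525)]),6),"back z24",cast("top",t([(187,378),(198,515)]),24))
print("top handle end/start mid z53",cast("top",t([(356,436),(215,446)]),53))
print("scene lip corner z6 near",cast("scene",s([(408,478)]),4),"back corners z24",cast("scene",s([(629,409),(568,541)]),[24,24]))
for n in P:
    print(n,"knob/ear:",cast(n,t([(0,0)]) if 0 else [(461,279) if n=="top" else (452,314)],46))
E
python3 m1.py
```

```text
rim (array([456.4, 117.9]), np.float64(102.41655820632644)) (array([454.3, 114. ]), np.float64(100.61826971994213))
top lip corners z6 [[431.7 -84.2   6. ]
 [351.3 -91.5   6. ]] back z24 [[ 439.6 -180.2   24. ]
 [ 360.6 -188.3   24. ]]
top handle end/start mid z53 [[ 408.4 -275.9   53. ]
 [ 401.1 -196.2   53. ]]
scene lip corner z6 near [[355.6 -91.5   4. ]] back corners z24 [[ 439.6 -178.3   24. ]
 [ 351.6 -194.8   24. ]]
scene knob/ear: [[ 485.4 -451.6   46. ]]
top knob/ear: [[ 484.9 -448.    46. ]]
```

Careful with the scale: shifts go in cm and turns go in units of 0.05 rad. That gives: 0.1175 rad is 2.35.

```bash
python3 steer.py '[[0,0,2.35,0,0,0,1],[0,0,2.35,0,0,0,1],[0,0,2.35,0,0,0,1],[0,0,2.35,0,0,0,1],[0,0,2.35,0,0,0,1]]' 60
python3 steer.py '[[0,0,2.35,0,0,0,1],[0,0,2.35,0,0,0,1],[0,0,2.35,0,0,0,1],[0,0,2.35,0,0,0,1],[0,0,2.35,0,0,0,1]]'
python3 steer.py '[[0,0,0,-3.95,0.67,0,1],[0,0,0,-3.95,0.67,0,1],[0,0,0,-3.95,0.67,0,1],[0,0,0,-3.95,0.67,0,1],[0,0,0,-3.95,0.67,0,1]]'
```

```text
clock: 0.52
eef_pos: [188.7, 595.6, 252.9]
tcp_rot: [-3.141, 0.0, 2.242]
contact_force: [-1.1, 0.4, 0.3]
opening: 1.003
grasp_force: 0.0
clock: 0.93
eef_pos: [188.7, 595.6, 252.8]
tcp_rot: [-3.141, 0.001, 1.654]
contact_force: [-0.8, 0.3, 0.4]
opening: 0.996
grasp_force: 0.0
clock: 1.35
eef_pos: [239.5, 400.1, 252.8]
tcp_rot: [-3.141, 0.001, 1.66]
contact_force: [1.7, 0.4, -0.1]
opening: 1.0
grasp_force: 0.0
```

```bash
for i in 1 2; do :; done
python3 steer.py '[[0,0,0,-3.95,0.67,0,1],[0,0,0,-3.95,0.67,0,1],[0,0,0,-3.95,0.67,0,1],[0,0,0,-3.95,0.67,0,1],[0,0,0,-3.95,0.67,0,1]]'>/dev/null
python3 steer.py '[[0,0,0,-3.95,0.67,0,1],[0,0,0,-3.95,0.67,0,1],[0,0,0,-3.95,0.67,0,1],[0,0,0,-3.95,0.67,0,1],[0,0,0,-3.95,0.67,0,1]]'>/dev/null
python3 steer.py '[[0,0,0,-3.95,0.67,0,1],[0,0,0,-3.95,0.67,0,1],[0,0,0,-3.95,0.67,0,1],[0,0,0,-3.95,0.67,0,0.8],[0,0,0,-2,0.3,0,0.7]]'
cat > d.py <<'E'
import sys
from h import *
np.set_printoptions(precision=1,suppress=True)
s=r.sense();M=R.from_euler('xyz',s['tcp_rot']).as_matrix()
t=np.array([float(v) for v in sys.argv[1:4]])
print("tool delta",M.T@(t-s['eef_pos']),"pos",s['eef_pos'],"rot",s['tcp_rot'].round(4),"f",s['contact_force'],"q",s['qpos'].round(2))
E
python3 d.py 403.2 -217.7 45
python3 - <<'E'
from h import *
im=r.grab_frame("scene");t=r.grab_frame("top")
cv2.imwrite("pics/s1.png",im[:,:,::-1]);cv2.imwrite("pics/t1.png",t[:,:,::-1])
E
```

```text
clock: 2.6
eef_pos: [387.8, -163.9, 253.4]
tcp_rot: [3.141, 0.001, 1.658]
contact_force: [0.3, -0.5, 0.8]
opening: 0.747
grasp_force: 0.0
tool delta [-54.7  10.5 208.5] pos [ 387.8 -163.9  253.4] rot [3.1 0.  1.7] f [ 0.3 -0.5  0.8] q [-0.4  0.   2.  -0.   1.1 -0.5]
```

View pics/s1.png

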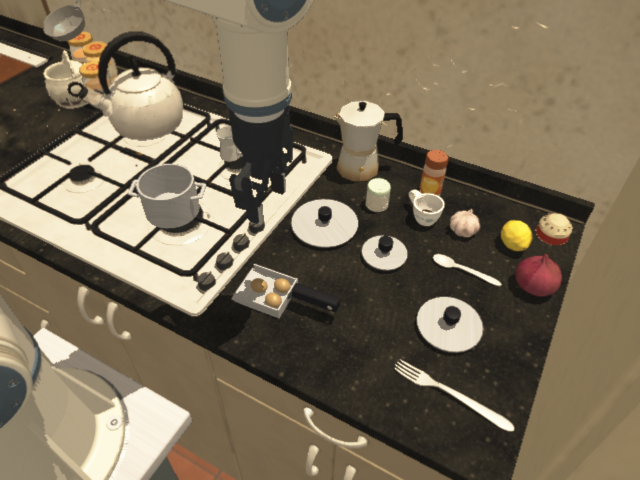

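The gripper is above and behind the scoop, which stands untouched. Next I'll line up and descend.

```bash

python3 steer.py '[[0,0,0,-2.75,0.5,0,0.7],[0,0,0,-2.72,0.55,0,0.7],[0,0,0,0,0,3.8,0.7],[0,0,0,0,0,3.8,0.7],[0,0,0,0,0,3,0.7]]'
python3 steer.py '[[0,0,0,0,0,3,0.7],[0,0,0,0,0,3,0.7],[0,0,0,0,0,2.2,0.7],[0,0,0,0,0,1.5,0.7],[0,0,0,0,0,0,0.7]]'
python3 d.py 403.2 -217.7 45
```

```text
clock: 3.12
eef_pos: [401.5, -212.8, 145.4]
tcp_rot: [-3.141, -0.001, 1.659]
contact_force: [-0.8, -0.1, -1.1]
opening: 0.7
grasp_force: 0.0
clock: 3.53
eef_pos: [400.3, -211.7, 47.7]
tcp_rot: [-3.137, -0.003, 1.66]
contact_force: [0.0, 0.7, -0.0]
opening: 0.698
grasp_force: 0.0
tool delta [-6.3  2.4  2.7] pos [ 400.3 -211.7   47.7] rot [-3.1 -0.   1.7] f [ 0.   0.7 -0. ] q [-0.5  0.4  2.1  0.   0.6 -0.6]
```

```bash

python3 steer.py '[[0,0,0,-0.6,0.2,0.3,0.7],[0,0,0,0,0,0,0.7],[0,0,0,0,0,0,0.7]]'
python3 d.py 403.2 -217.7 45
python3 steer.py '[[0,0,0,0,0,0,0.4],[0,0,0,0,0,0,0.3],[0,0,0,0,0,0,0.2],[0,0,0,0,0,0,0.1],[0,0,0,0,0,0,0]]' 60
python3 steer.py '[[0,0,0,0,0,0,0],[0,0,0,0,0,0,0],[0,0,0,0,0,0,0]]'
python3 d.py 403.2 -217.7 45
```

```text
clock: 3.78
eef_pos: [405.9, -219.9, 48.3]
tcp_rot: [3.14, 0.001, 1.66]
contact_force: [-0.6, -0.1, 0.4]
opening: 0.701
grasp_force: 0.0
tool delta [ 2.4 -2.5  3.3] pos [ 405.9 -219.9   48.3] rot [3.1 0.  1.7] f [-0.6 -0.1  0.4] q [-0.5  0.4  2.1  0.   0.6 -0.6]
clock: 4.2
eef_pos: [405.0, -219.5, 47.8]
tcp_rot: [3.141, 0.0, 1.66]
contact_force: [-0.7, -0.6, 6.9]
opening: 0.222
grasp_force: 61.0
clock: 4.45
eef_pos: [405.0, -219.5, 47.8]
tcp_rot: [3.141, 0.0, 1.66]
contact_force: [-1.5, 0.0, 6.6]
opening: 0.228
grasp_force: 61.0
tool delta [ 2.  -1.7  2.8] pos [ 405.  -219.5   47.8] rot [3.1 0.  1.7] f [-1.5  0.   6.6] q [-0.5  0.4  2.1  0.   0.6 -0.6]
```

```bash

python3 steer.py '[[0,0,0,0,0,-0.2,0],[0,0,0,0,0,-0.5,0],[0,0,0,0,0,-0.8,0],[0,0,0,0,0,-1,0],[0,0,0,0,0,-1.2,0]]' 90
python3 steer.py '[[0,0,0,0,0,-1.4,0],[0,0,0,0,0,-1.5,0],[0,0,0,0,0,-1.5,0],[0,0,0,0,0,-1.5,0],[0,0,0,0,0,-1.5,0]]'
python3 steer.py '[[0,0,0,0,0,-1.5,0],[0,0,0,0,0,-1.2,0],[0,0,0,0,0,-0.8,0],[0,0,0,0,0,-0.4,0],[0,0,0,0,0,0,0]]'
python3 - <<'E'
from h import *
im=r.grab_frame("scene");t=r.grab_frame("top")
cv2.imwrite("pics/s2.png",im[:,:,::-1]);cv2.imwrite("pics/t2.png",t[:,:,::-1])
o=np.hstack([im[130:380,150:500],t[180:430,220:570]])
cv2.imwrite("pics/c2.png",o[:,:,::-1])
E
```

```text
clock: 4.87
eef_pos: [404.6, -219.3, 85.0]
tcp_rot: [-3.141, -0.0, 1.66]
contact_force: [-0.5, 0.2, -2.9]
opening: 0.219
grasp_force: 87.9
clock: 5.28
eef_pos: [404.7, -219.3, 159.9]
tcp_rot: [3.141, 0.0, 1.66]
contact_force: [1.1, -0.1, -2.2]
opening: 0.219
grasp_force: 87.9
clock: 5.7
eef_pos: [405.2, -219.5, 198.3]
tcp_rot: [3.14, 0.001, 1.66]
contact_force: [1.0, 0.3, -2.1]
opening: 0.213
grasp_force: 87.9
```

View pics/c2.png

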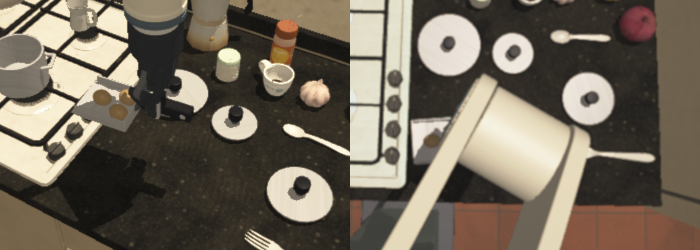

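The scoop is lifted level with all three potatoes in it. I'll carry it slowly to the pot.

```bash

python3 steer.py '[[0,0,0,0.18,0.085,0,0],[0,0,0,0.45,0.21,0,0],[0,0,0,0.73,0.34,0,0],[0,0,0,0.89,0.42,0,0],[0,0,0,0.89,0.42,0,0]]'
python3 steer.py '[[0,0,0,0.89,0.42,0,0],[0,0,0,0.89,0.42,0,0],[0,0,0,0.89,0.42,0,0],[0,0,0,0.89,0.42,0,0],[0,0,0,0.89,0.42,0,0]]' >/dev/null
python3 steer.py '[[0,0,0,0.89,0.42,0,0],[0,0,0,0.89,0.42,0,0],[0,0,0,0.89,0.42,0,0],[0,0,0,0.89,0.42,0,0],[0,0,0,0.89,0.42,0,0]]' >/dev/null
python3 steer.py '[[0,0,0,0.89,0.42,0,0],[0,0,0,0.89,0.42,0,0],[0,0,0,0.89,0.42,0,0],[0,0,0,0.89,0.42,0,0],[0,0,0,0.73,0.34,0,0]]' 
python3 steer.py '[[0,0,0,0.45,0.21,0,0],[0,0,0,0.18,0.085,0,0],[0,0,0,0,0,0,0],[0,0,0,0,0,0,0]]' 
python3 d.py 469.7 -43.5 198
python3 - <<'E'
from h import *
im=r.grab_frame("scene");t=r.grab_frame("top")
cv2.imwrite("pics/s3.png",im[:,:,::-1]);cv2.imwrite("pics/t3.png",t[:,:,::-1])
o=np.hstack([cv2.resize(im[110:270,90:290],None,fx=2,fy=2),cv2.resize(t[210:370,120:320],None,fx=2,fy=2)])
cv2.imwrite("pics/c3.png",o[:,:,::-1])
E
```

```text
clock: 6.22
eef_pos: [417.0, -185.7, 197.0]
tcp_rot: [-3.141, -0.0, 1.66]
contact_force: [0.2, 0.3, -1.7]
opening: 0.212
grasp_force: 87.9
clock: 7.47
eef_pos: [467.4, -48.9, 197.3]
tcp_rot: [3.141, -0.0, 1.66]
contact_force: [0.2, 0.6, -2.0]
opening: 0.213
grasp_force: 87.9
clock: 7.8
eef_pos: [469.3, -43.5, 197.2]
tcp_rot: [-3.141, 0.0, 1.66]
contact_force: [-0.2, 0.5, -1.7]
opening: 0.225
grasp_force: 87.9
tool delta [-0.1  0.4 -0.8] pos [469.3 -43.5 197.2] rot [-3.1  0.   1.7] f [-0.2  0.5 -1.7] q [-0.1  0.2  2.  -0.   0.9 -0.2]
```

View pics/c3.png

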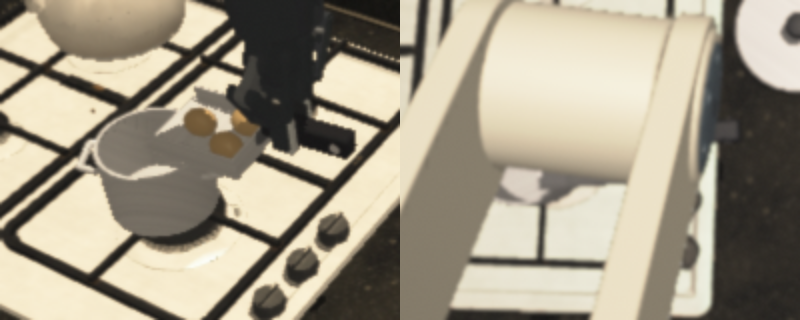

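```bash

cat > lip.py <<'E'
from h import *
s=r.sense();M=R.from_euler('xyz',s['tcp_rot']).as_matrix()
print("lip",(s['eef_pos']+M@[132,0,41.8]).round(1),"tilt",np.arcsin(-M[2,0]).round(3),"f",s['contact_force'].round(1))
E
python3 steer.py '[[0,0,0,0,0,0.3,0],[0,0,0,0,0,0.7,0],[0,0,0,0,0,0.7,0],[0,0,0,0,0,0.4,0],[0,0,0,0,0,0,0]]'; python3 lip.py
python3 steer.py '[[0,-0.8,0,0.18,0,-0.52,0],[0,-0.8,0,0.18,0,-0.52,0],[0,-0.8,0,0.18,0,-0.52,0],[0,-0.8,0,0.18,0,-0.52,0],[0,-0.8,0,0.18,0,-0.52,0]]'; python3 lip.py
python3 steer.py '[[0,-0.8,0,0.18,0,-0.52,0],[0,-0.8,0,0.18,0,-0.52,0],[0,0,0,0,0,0,0],[0,0,0,0,0,0,0],[0,0,0,0,0,0,0]]'; python3 lip.py
python3 - <<'E'
from h import *
im=r.grab_frame("scene")
cv2.imwrite("pics/c4.png",cv2.resize(im[110:270,90:290],None,fx=2,fy=2)[:,:,::-1])
E
```

```text
clock: 8.32
eef_pos: [468.5, -43.4, 174.9]
tcp_rot: [-3.139, -0.0, 1.66]
contact_force: [-1.2, 0.8, -1.8]
opening: 0.216
grasp_force: 87.9
lip [456.7  88.1 133.2] tilt -0.0 f [-1.2  0.8 -1.8]
clock: 8.73
eef_pos: [468.5, -32.3, 201.7]
tcp_rot: [3.141, 0.202, 1.659]
contact_force: [0.8, 0.3, -3.1]
opening: 0.216
grasp_force: 88.0
lip [457.8  88.1 134.3] tilt 0.202 f [ 0.8  0.3 -3.1]
clock: 9.15
eef_pos: [467.8, -26.6, 210.5]
tcp_rot: [-3.141, 0.279, 1.66]
contact_force: [0.3, -0.9, -2.3]
opening: 0.218
grasp_force: 88.0
lip [457.4  88.4 134. ] tilt 0.279 f [ 0.3 -0.9 -2.3]
```

View pics/c4.png

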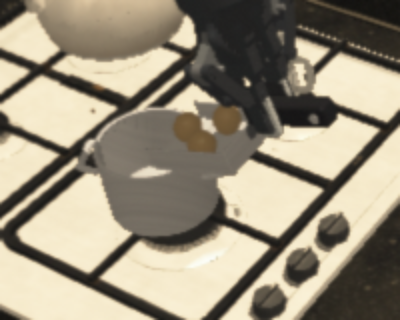

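The potatoes have rolled down to the lip area, at crop (187,127), (203,142) and (227,120). I'll keep tilting.

```bash

python3 steer.py '[[0,-0.8,0,0.18,0,-0.52,0],[0,-0.8,0,0.18,0,-0.52,0],[0,-0.8,0,0.18,0,-0.52,0],[0,-0.8,0,0.18,0,-0.52,0],[0,-0.8,0,0.18,0,-0.52,0]]'; python3 lip.py
python3 steer.py '[[0,-0.8,0,0.18,0,-0.52,0],[0,-0.8,0,0.18,0,-0.52,0],[0,-0.8,0,0.18,0,-0.52,0],[0,0,0,0,0,0,0],[0,0,0,0,0,0,0]]'; python3 lip.py
python3 - <<'E'
from h import *
im=r.grab_frame("scene")
cv2.imwrite("pics/c5.png",cv2.resize(im[110:270,90:290],None,fx=2,fy=2)[:,:,::-1])
E
```

```text
clock: 9.62
eef_pos: [466.3, -9.5, 232.0]
tcp_rot: [3.142, 0.481, 1.658]
contact_force: [-0.4, -0.2, -1.9]
opening: 0.218
grasp_force: 88.1
lip [457.8  87.8 133.9] tilt 0.481 f [-0.4 -0.2 -1.9]
clock: 10.03
eef_pos: [465.2, 3.4, 242.3]
tcp_rot: [-3.14, 0.598, 1.661]
contact_force: [-0.4, -0.7, -2.2]
opening: 0.215
grasp_force: 88.2
lip [457.4  88.5 133.4] tilt 0.598 f [-0.4 -0.7 -2.2]
```

View pics/c5.png

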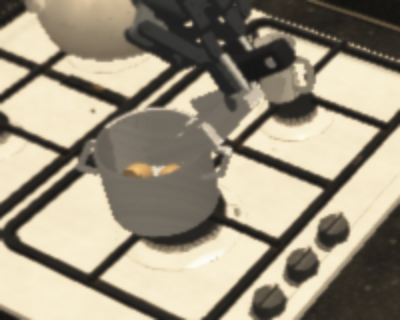

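The tray looks empty and potatoes show in the pot at crop (150,170). I'll level the scoop, raise it and check.

```bash

python3 steer.py '[[0,1.2,0,-0.23,0,0.8,0],[0,1.2,0,-0.23,0,0.8,0],[0,1.2,0,-0.23,0,0.8,0],[0,1.2,0,-0.23,0,0.8,0],[0,1.2,0,-0.23,0,0.8,0]]'
python3 steer.py '[[0,1.2,0,-0.23,0,0.8,0],[0,1.2,0,-0.23,0,0.8,0],[0,1.2,0,-0.23,0,0.8,0],[0,1.2,0,-0.23,0,0.8,0],[0,1.2,0,-0.23,0,0.8,0]]'; python3 lip.py
python3 steer.py '[[0,0,0,0,0,-1,0],[0,0,0,-1,-0.5,-1,0],[0,0,0,-2.5,-1.2,0,0],[0,0,0,-3.2,-1.5,0,0],[0,0,0,-3.2,-1.5,0,0]]'
python3 d.py 405 -219.5 120
python3 - <<'E'
from h import *
im=r.grab_frame("scene");t=r.grab_frame("top")
cv2.imwrite("pics/t6.png",t[:,:,::-1]);cv2.imwrite("pics/s6.png",im[:,:,::-1])
o=np.hstack([cv2.resize(im[110:310,90:290],None,fx=2,fy=2),cv2.resize(t[200:400,120:320],None,fx=2,fy=2)])
cv2.imwrite("pics/c6.png",o[:,:,::-1])
E
```

```text
clock: 10.5
eef_pos: [468.0, -26.1, 212.9]
tcp_rot: [3.14, 0.296, 1.658]
contact_force: [-0.3, -0.3, -1.4]
opening: 0.215
grasp_force: 88.1
clock: 10.92
eef_pos: [469.7, -44.8, 175.8]
tcp_rot: [3.139, -0.003, 1.658]
contact_force: [0.3, 0.5, -1.2]
opening: 0.213
grasp_force: 88.1
lip [458.3  86.8 134.4] tilt -0.003 f [ 0.3  0.5 -1.2]
clock: 11.33
eef_pos: [431.2, -147.7, 197.5]
tcp_rot: [3.14, 0.003, 1.662]
contact_force: [0.3, -0.6, -1.7]
opening: 0.214
grasp_force: 88.2
tool delta [-68.9 -32.8  77.6] pos [ 431.2 -147.7  197.5] rot [3.1 0.  1.7] f [ 0.3 -0.6 -1.7] q [-0.3  0.2  2.  -0.   0.9 -0.4]
```

View pics/c6.png

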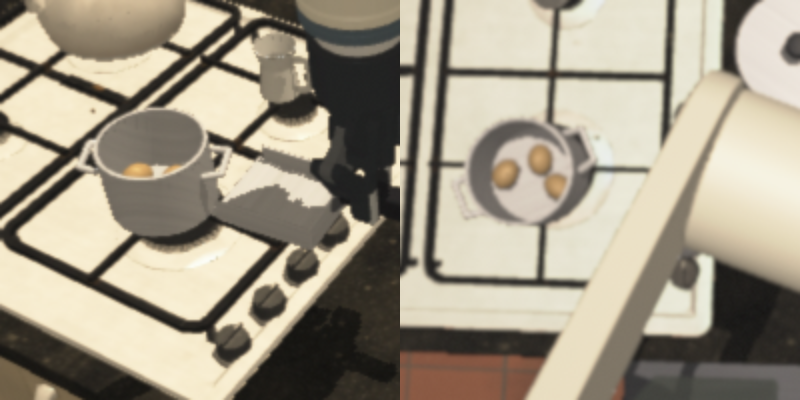

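All three potatoes are in the pot. Now the empty scoop goes back to its place.

```bash

python3 steer.py '[[0,0,0,-3,-1.3,0,0],[0,0,0,-2.8,-1.2,0,0],[0,0,0,-1.6,-0.8,2,0],[0,0,0,0,0,3,0],[0,0,0,0,0,2.5,0]]'
python3 steer.py '[[0,0,0,0,0,2.5,0],[0,0,0,0,0,2,0],[0,0,0,0,0,1,0],[0,0,0,0,0,0,0],[0,0,0,0,0,0,0]]'
python3 d.py 404.5 -224 48
```

```text
clock: 11.85
eef_pos: [405.5, -224.4, 121.4]
tcp_rot: [3.139, 0.003, 1.658]
contact_force: [0.4, 0.5, -2.2]
opening: 0.217
grasp_force: 88.2
clock: 12.27
eef_pos: [405.5, -223.0, 66.4]
tcp_rot: [3.141, 0.001, 1.66]
contact_force: [-0.2, -0.5, -1.2]
opening: 0.216
grasp_force: 88.1
tool delta [-0.9 -1.1 18.4] pos [ 405.5 -223.    66.4] rot [3.1 0.  1.7] f [-0.2 -0.5 -1.2] q [-0.5  0.4  2.1 -0.   0.6 -0.6]
```

```bash

python3 steer.py '[[0,0,0,0,0,0.7,0],[0,0,0,0,0,0.6,0],[0,0,0,0,0,0.4,0],[0,0,0,0,0,0.2,0],[0,0,0,0,0,0,0]]'
python3 d.py 404.5 -224 47.8
```

```text
clock: 12.68
eef_pos: [405.5, -223.6, 47.6]
tcp_rot: [3.141, 0.001, 1.66]
contact_force: [-5.2, -0.1, 20.0]
opening: 0.216
grasp_force: 91.5
tool delta [-0.3 -1.1 -0.2] pos [ 405.5 -223.6   47.6] rot [3.1 0.  1.7] f [-5.2 -0.1 20. ] q [-0.5  0.4  2.1 -0.   0.6 -0.6]
```

```bash

python3 steer.py '[[0,0,0,0,0,0,0.3],[0,0,0,0,0,0,0.5],[0,0,0,0,0,0,0.7],[0,0,0,0,0,0,0.8],[0,0,0,0,0,0,0.8]]'
python3 steer.py '[[0,0,0,0,0,-1,0.8],[0,0,0,0,0,-2,0.8],[0,0,0,0,0,-4,0.8],[0,0,0,0,0,-4,0.8],[0,0,0,0,0,-1,0.8]]'
python3 steer.py '[[0,0,0,-3.9,1.06,0,0.8],[0,0,0,-3.9,1.06,0,0.8],[0,0,0,-3.9,1.06,0,0.8],[0,0,0,-3.9,1.06,0,0.8],[0,0,0,-3.9,1.06,0,0.8]]'
python3 steer.py '[[0,0,0,-3.9,1.06,0,0.8],[0,0,0,0,0,0,0.8],[0,0,0,0,0,0,0.8]]'
python3 d.py 489.8 -451.3 42
cat > look.py <<'E'
import sys
exec(open('m0.py').read().split('print("origin')[0].replace('I={','I0={'))
np.set_printoptions(precision=1,suppress=True)
tag=sys.argv[1]
I={n:r.grab_frame(n)[:,:,::-1] for n in P}
for n in P: cv2.imwrite(f"pics/{n}{tag}.png",I[n])
E
python3 look.py 7
python3 - <<'E'
import cv2,numpy as np
a=cv2.imread("pics/scene7.png")[180:430,220:520];b=cv2.imread("pics/top7.png")[180:430,230:530]
cv2.imwrite("pics/c7.png",np.hstack([a,b]))
E
```

```text
clock: 13.1
eef_pos: [405.1, -223.0, 46.5]
tcp_rot: [-3.142, -0.0, 1.66]
contact_force: [-0.1, 0.0, 1.0]
opening: 0.798
grasp_force: 0.0
clock: 13.52
eef_pos: [407.3, -224.2, 172.2]
tcp_rot: [3.136, 0.004, 1.66]
contact_force: [1.4, -1.3, 1.3]
opening: 0.798
grasp_force: 0.0
clock: 13.93
eef_pos: [475.5, -414.3, 167.2]
tcp_rot: [3.141, 0.0, 1.66]
contact_force: [1.2, 0.1, -0.7]
opening: 0.803
grasp_force: 0.0
clock: 14.18
eef_pos: [489.3, -452.1, 166.3]
tcp_rot: [3.142, 0.0, 1.658]
contact_force: [-0.0, 1.0, 0.7]
opening: 0.795
grasp_force: 0.0
tool delta [  0.7   0.5 124.3] pos [ 489.3 -452.1  166.3] rot [3.1 0.  1.7] f [-0.   1.   0.7] q [-0.8  0.5  1.6 -0.   1.  -0.8]
```

View pics/c7.png

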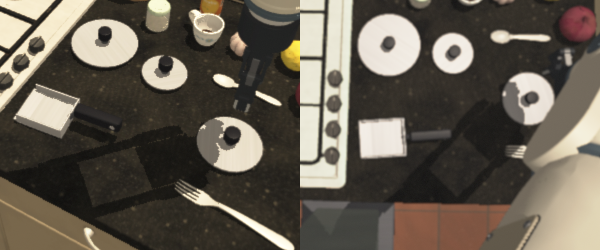

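The empty scoop lies flat and the gripper is over the medium lid. I'll descend and grip the knob.

```bash

python3 steer.py '[[0,0,0,0,0,2,0.8],[0,0,0,0,0,3.5,0.8],[0,0,0,0,0,3,0.8],[0,0,0,0,0,2,0.8],[0,0,0,0,0,0.8,0.8]]'
python3 steer.py '[[0,0,0,0,0,0.4,0.7],[0,0,0,0,0,0,0.7],[0,0,0,0,0,0,0.7]]'
python3 d.py 489.8 -451.3 42
```

```text
clock: 14.7
eef_pos: [487.4, -447.5, 50.7]
tcp_rot: [-3.138, -0.004, 1.661]
contact_force: [-0.4, 0.3, -0.9]
opening: 0.798
grasp_force: 0.0
clock: 14.95
eef_pos: [489.9, -450.6, 51.0]
tcp_rot: [3.14, 0.001, 1.66]
contact_force: [0.1, 0.9, 0.3]
opening: 0.696
grasp_force: 0.0
tool delta [-0.7 -0.2  9. ] pos [ 489.9 -450.6   51. ] rot [3.1 0.  1.7] f [0.1 0.9 0.3] q [-0.8  0.6  1.7  0.   0.8 -0.8]
```

```bash

python3 steer.py '[[0,0,0,-0.07,0,0.5,0.7],[0,0,0,0,0,0.4,0.7],[0,0,0,0,0,0,0.7],[0,0,0,0,0,0,0.7]]'
python3 steer.py '[[0,0,0,0,0,0,0.5],[0,0,0,0,0,0,0.3],[0,0,0,0,0,0,0.2],[0,0,0,0,0,0,0.1],[0,0,0,0,0,0,0.1]]' 50
python3 steer.py '[[0,0,0,0,0,0,0.1],[0,0,0,0,0,0,0.1]]'
python3 steer.py '[[0,0,0,0,0,-0.2,0.1],[0,0,0,0,0,-0.5,0.1],[0,0,0,0,0,-1,0.1],[0,0,0,0,0,-2,0.1],[0,0,0,0,0,-3,0.1]]'
python3 steer.py '[[0,0,0,0,0,-3.5,0.1],[0,0,0,0,0,-3.5,0.1],[0,0,0,0,0,-2,0.1],[0,0,0,0,0,-0.5,0.1],[0,0,0,0,0,0,0.1]]'
python3 d.py 489.8 -451.3 42; python3 look.py 8
```

```text
clock: 15.28
eef_pos: [489.2, -451.1, 40.7]
tcp_rot: [-3.142, -0.0, 1.66]
contact_force: [-0.8, 0.2, 0.3]
opening: 0.702
grasp_force: 0.0
clock: 15.7
eef_pos: [489.5, -451.2, 40.9]
tcp_rot: [3.141, 0.0, 1.66]
contact_force: [-0.3, 0.1, 3.7]
opening: 0.31
grasp_force: 49.1
clock: 15.87
eef_pos: [489.5, -451.3, 40.9]
tcp_rot: [3.141, 0.0, 1.66]
contact_force: [-0.3, 0.2, 5.1]
opening: 0.309
grasp_force: 49.2
clock: 16.28
eef_pos: [487.9, -449.8, 106.3]
tcp_rot: [-3.138, -0.003, 1.66]
contact_force: [-0.9, -0.2, -0.9]
opening: 0.314
grasp_force: 49.2
clock: 16.7
eef_pos: [490.0, -451.7, 204.9]
tcp_rot: [3.139, 0.003, 1.66]
contact_force: [-0.3, 0.0, -1.1]
opening: 0.309
grasp_force: 49.2
tool delta [  0.9  -0.5 162.9] pos [ 490.  -451.7  204.9] rot [3.1 0.  1.7] f [-0.3  0.  -1.1] q [-0.8  0.5  1.6 -0.   1.1 -0.8]
```

```bash
cat > rim.py <<'E'
from h import *
from m1 import circ
np.set_printoptions(precision=1,suppress=True)
for n,f in(("scene","pics/s6.png"),("top","pics/t6.png"),("scene","pics/scene0.png"),("top","pics/top0.png")):
    g=cv2.GaussianBlur(cv2.imread(f,0),(3,3),0).astype(np.float32)
    c=np.array([455.5,116.])
    rad=np.arange(40,62,.5)
    for it in range(4):
        pts=[];
        for a in np.linspace(0,2*np.pi,72,endpoint=False):
            X=np.c_[c[0]+rad*np.cos(a),c[1]+rad*np.sin(a),np.full(len(rad),118)]
            u=proj(n,X).astype(np.float32)
            v=cv2.remap(g,u[:,0].reshape(-1,1),u[:,1].reshape(-1,1),cv2.INTER_LINEAR).ravel()
            # inner wall edge: strongest dark->bright step going outward
            d=np.gradient(v);i=d.argmax()
            if d[i]>2: pts.append((*X[i,:2],a))
        p=np.array(pts);k=np.ones(len(p),bool)
        for _ in range(6):
            cc,D=circ(p[k]);e=abs(np.hypot(*(p[:,:2]-cc).T)-D/2);k=e<max(1.5,1.5*np.median(e))
        c=cc
    print(n,f,c,"D",D,k.sum(),"rms",np.sqrt((e[k]**2).mean()))
E
python3 rim.py | tail -4
```

```text
scene pics/s6.png [457.8 127.9] D 107.18961995935913 42 rms 1.6585682262742503
top pics/t6.png [455.5 117.6] D 96.84112705320884 53 rms 0.5336286491050078
scene pics/scene0.png [452.6 127.6] D 110.5261113399547 42 rms 1.6383134911249841
top pics/top0.png [455.  115.4] D 99.80180108533791 41 rms 0.6722210227234842
```

```bash
cat > rim2.py <<'E'
from h import *
from scipy.optimize import least_squares
np.set_printoptions(precision=1,suppress=True)
def edge(f,n,c,z,r0,lo,hi,sign,cols=None):
    g=cv2.GaussianBlur(cv2.imread(f,0),(3,3),0).astype(np.float32);rad=np.arange(r0+lo,r0+hi,.25);c=np.array(c,float)
    for it in range(5):
        p=[]
        for a in np.linspace(0,2*np.pi,90,endpoint=False):
            X=np.c_[c[0]+rad*np.cos(a),c[1]+rad*np.sin(a),np.full(len(rad),z)]
            u=proj(n,X).astype(np.float32)
            v=cv2.remap(g,u[:,0].reshape(-1,1),u[:,1].reshape(-1,1),cv2.INTER_LINEAR).ravel()
            d=sign*np.gradient(v);i=d.argmax()
            if d[i]>3 and 0<i<len(d)-1: p.append(X[i,:2])
        p=np.array(p)
        s=least_squares(lambda q:np.hypot(*(p-q[:2]).T)-q[2],[*c,r0],loss='cauchy',f_scale=.5)
        c=s.x[:2]
    e=abs(np.hypot(*(p-c).T)-s.x[2]);print(f,"z",z,"c",c,"D",2*s.x[2],len(p),"in",(e<1).sum())
for n,f in(("scene","pics/s6.png"),("top","pics/t6.png"),("scene","pics/scene0.png"),("top","pics/top0.png")):
    edge(f,n,(455.6,116.8),118,49,-5,5,1)
s=[489.8,-451.4]
for n in P:
    edge(f"pics/{n}8.png",n,s,178,56,-6,6,-1); edge(f"pics/{n}0.png",n,s,14,56,-6,6,-1)
E
python3 rim2.py
```

```text
pics/s6.png z 118 c [456.5 120.4] D 96.76746447748945 61 in 52
pics/t6.png z 118 c [455.4 117.4] D 96.90389502798921 60 in 53
pics/scene0.png z 118 c [456.6 120.5] D 97.12019253710737 63 in 56
pics/top0.png z 118 c [455.3 117.2] D 96.8065724058355 60 in 48
pics/scene8.png z 178 c [ 491.4 -451.6] D 112.30401411542977 77 in 62
pics/scene0.png z 14 c [ 490.3 -451.2] D 112.04546216799157 90 in 82
pics/top8.png z 178 c [ 488.5 -450.2] D 111.93552088571948 37 in 35
pics/top0.png z 14 c [ 489.1 -451.3] D 112.94459796193223 90 in 85
```

Careful with the scale: shifts go in cm and turns go in units of 0.05 rad. That gives: 20 mm is 2, 35 mm is 3.5.

```bash

python3 steer.py '[[0,0,0,1,0.03,0,0.1],[0,0,0,2,0.06,0,0.1],[0,0,0,3,0.09,0,0.1],[0,0,0,3.5,0.1,0,0.1],[0,0,0,3.5,0.1,0,0.1]]' >/dev/null
python3 steer.py '[[0,0,0,3.5,0.1,0,0.1],[0,0,0,3.5,0.1,0,0.1],[0,0,0,3.5,0.1,0,0.1],[0,0,0,3.5,0.1,0,0.1],[0,0,0,3.5,0.1,0,0.1]]' 
python3 steer.py '[[0,0,0,3.5,0.1,0,0.1],[0,0,0,3.5,0.1,0,0.1],[0,0,0,3.5,0.1,0,0.1],[0,0,0,3.5,0.1,0,0.1],[0,0,0,3.5,0.1,0,0.1]]' >/dev/null
python3 steer.py '[[0,0,0,3.5,0.1,0,0.1],[0,0,0,3,0.1,0,0.1],[0,0,0,2,0.06,0,0.1],[0,0,0,0.6,0.03,0,0.1],[0,0,0,0,0,0,0.1]]'
python3 steer.py '[[0,0,0,0,0,1,0.1],[0,0,0,0,0,1.5,0.1],[0,0,0,0,0,0.5,0.1],[0,0,0,0,0,0,0.1],[0,0,0,0,0,0,0.1]]'
python3 d.py 456 119 149; python3 look.py 9
python3 - <<'E'
import re
src=open('rim2.py').read().split('for n,f in')[0];exec(src)
s=r.sense()['eef_pos'];z=s[2]-40.9+14
for n in P: edge(f"pics/{n}9.png",n,s[:2],z,56,-6,6,-1)
E
```

```text
clock: 17.63
eef_pos: [469.1, -144.1, 200.9]
tcp_rot: [-3.139, -0.001, 1.66]
contact_force: [0.1, 0.3, -1.4]
opening: 0.312
grasp_force: 49.2
clock: 18.47
eef_pos: [453.9, 120.3, 201.4]
tcp_rot: [-3.139, 0.0, 1.662]
contact_force: [-0.3, -0.9, -1.3]
opening: 0.313
grasp_force: 49.2
clock: 18.88
eef_pos: [454.8, 118.2, 172.0]
tcp_rot: [-3.14, 0.0, 1.659]
contact_force: [0.7, -0.7, -0.7]
opening: 0.31
grasp_force: 49.3
tool delta [ 0.7  1.3 23. ] pos [454.8 118.2 172. ] rot [-3.1  0.   1.7] f [ 0.7 -0.7 -0.7] q [ 0.2  0.2  2.  -0.   0.9  0.2]
pics/scene9.png z 145.9464438474575 c [455.2 119. ] D 112.53921556155728 29 in 23
pics/top9.png z 145.9464438474575 c [456.5 116.7] D 111.41927860690213 29 in 21
```

Camera-relative offset of lid to pot is about (0,+1) mm, so I'll lower it.

```bash

python3 steer.py '[[0,0,0,0.1,0,0.6,0.1],[0,0,0,0,0,0.5,0.1],[0,0,0,0,0,0.3,0.1],[0,0,0,0,0,0,0.1]]'; python3 d.py 454.9 119.2 149
python3 steer.py '[[0,0,0,0,0,0.3,0.1],[0,0,0,0,0,0.2,0.1],[0,0,0,0,0,0.2,0.1],[0,0,0,0,0,0,0.1]]'; python3 d.py 454.9 119.2 149
```

```text
clock: 19.32
eef_pos: [454.6, 120.0, 157.8]
tcp_rot: [-3.14, 0.0, 1.66]
contact_force: [0.0, -0.3, -1.7]
opening: 0.31
grasp_force: 49.3
tool delta [-0.9  0.3  8.8] pos [454.6 120.  157.8] rot [-3.1  0.   1.7] f [ 0.  -0.3 -1.7] q [ 0.3  0.2  2.  -0.   0.9  0.2]
clock: 19.65
eef_pos: [454.9, 120.1, 151.2]
tcp_rot: [-3.141, 0.0, 1.66]
contact_force: [-0.0, 0.0, -0.9]
opening: 0.311
grasp_force: 49.3
tool delta [-0.9 -0.1  2.2] pos [454.9 120.1 151.2] rot [-3.1  0.   1.7] f [-0.   0.  -0.9] q [ 0.2  0.2  2.  -0.   0.8  0.2]
```

The plug is about 8 mm inside the rim with no side force. I'll seat it.

```bash

python3 steer.py '[[0,0,0,0,0,0.1,0.1],[0,0,0,0,0,0.1,0.1],[0,0,0,0,0,0.05,0.1],[0,0,0,0,0,0,0.1]]'; python3 d.py 454.9 119.2 149
```

```text
clock: 19.98
eef_pos: [455.2, 120.2, 149.3]
tcp_rot: [3.141, -0.0, 1.66]
contact_force: [-1.0, -0.1, 2.0]
opening: 0.309
grasp_force: 49.6
tool delta [-0.9 -0.3  0.3] pos [455.2 120.2 149.3] rot [ 3.1 -0.   1.7] f [-1.  -0.1  2. ] q [ 0.2  0.2  2.  -0.   0.8  0.2]
```

Contact came at the expected seat height (149.3 against 148.9). I'll release and lift away.

```bash

python3 steer.py '[[0,0,0,0,0,0,0.35],[0,0,0,0,0,0,0.5],[0,0,0,0,0,0,0.65],[0,0,0,0,0,0,0.7],[0,0,0,0,0,0,0.7]]'
python3 steer.py '[[0,0,0,0,0,-0.5,0.7],[0,0,0,0,0,-2,0.7],[0,0,0,0,0,-4,0.7],[0,0,0,0,0,-4,0.7],[0,0,0,0,0,-2,0.7]]'
python3 steer.py '[[0,0,0,-4,0,0,0.7],[0,0,0,-4,0,0,0.7],[0,0,0,-4,0,0,0.7],[0,0,0,-4,0,0,0.7],[0,0,0,-3,0,0,0.7]]'
python3 steer.py '[[0,0,0,0,0,0,0.7],[0,0,0,0,0,0,0.7],[0,0,0,0,0,0,0.7]]'
python3 look.py 10
python3 - <<'E'
src=open('rim2.py').read().split('for n,f in')[0];exec(src)
for n in P:
    for z in (118,122,126): edge(f"pics/{n}10.png",n,(455.8,118.8),z,56,-6,6,-1)
    a=cv2.imread(f"pics/{n}0.png",0).astype(int);b=cv2.imread(f"pics/{n}10.png",0).astype(int)
    for k,X in dict(big=(600,-147,14),small=(584,-287,14),scoop=(396,-142,3)).items():
        u,v=proj(n,[X])[0].astype(int);print(n,k,abs(a-b)[v-20:v+20,u-20:u+20].mean().round(1))
# scoop now: tray blob
    I=cv2.imread(f"pics/{n}10.png").min(2);u,v=proj(n,[(396,-142,3)])[0].astype(int)
    _,l=cv2.connectedComponents((I>90).astype(np.uint8));m=(l==l[v,u]).astype(np.uint8);q=np.argwhere(m)[:,::-1]
    print(n,"scoop",m.sum(),cv2.minAreaRect(cast(n,q,0)[:,:2].astype(np.float32)))
E
```

```text
clock: 20.4
eef_pos: [455.1, 120.2, 149.1]
tcp_rot: [3.142, -0.0, 1.66]
contact_force: [0.6, -0.3, -0.1]
opening: 0.702
grasp_force: 0.0
clock: 20.82
eef_pos: [456.4, 120.5, 278.7]
tcp_rot: [3.137, -0.001, 1.66]
contact_force: [0.9, 0.6, 0.3]
opening: 0.701
grasp_force: 0.0
clock: 21.23
eef_pos: [471.9, -71.7, 274.7]
tcp_rot: [3.141, 0.001, 1.66]
contact_force: [0.8, 0.5, -0.4]
opening: 0.7
grasp_force: 0.0
clock: 21.48
eef_pos: [471.8, -68.9, 274.2]
tcp_rot: [-3.141, -0.0, 1.659]
contact_force: [-0.4, -0.2, 0.1]
opening: 0.7
grasp_force: 0.0
pics/scene10.png z 118 c [459.4 125.6] D 111.72086178298403 59 in 38
pics/scene10.png z 122 c [456.1 121.9] D 111.22186819295662 59 in 38
pics/scene10.png z 126 c [453.  118.2] D 110.71506910614015 60 in 44
scene big 0.5
scene small 0.5
scene scoop 43.1
scene scoop 2082 ((407.36614990234375, -133.8807830810547), (93.54011535644531, 98.73872375488281), 5.765183448791504)
pics/top10.png z 118 c [447.5 114.2] D 111.74999802210215 1 in 1Traceback (most recent call last):
  File "<stdin>", line 3, in <module>
  File "<string>", line 15, in edge
    return func(*args, **kwargs)
    vector_fun = VectorFunction(
        fun_wrapped,
    ...<6 lines>...
        workers=workers
    )
    self._update_fun()
    ~~~~~~~~~~~~~~~~^^
    self.f = self.fun_wrapped(xp_copy(self.x))
             ~~~~~~~~~~~~~~~~^^^^^^^^^^^^^^^^^
    return np.atleast_1d(self.fun(x))
                         ~~~~~~~~^^^
    return self.f(x, *self.args, **self.kwargs)
           ~~~~~~^^^^^^^^^^^^^^^^^^^^^^^^^^^^^^
  File "<string>", line 15, in <lambda>
ValueError: operands could not be broadcast together with shapes (0,) (2,)
```

The seated lid, at (456.1,121.9) for flange height 122, agrees with the pot centre (456.5,120.4) in the same camera. The scoop is down flat and the other lids are unchanged, so I'm handing in.

```bash
python3 -c "
from rig import r
print(r.sign_off())"
```

```text
the job is handed in; nothing more can be done
None
```

I handed the job in at about 21.5 s, with no verdict shown: all three potatoes are in the pot, the empty scoop is back flat on the worktop, and the 112 mm lid is seated within about 2 mm of centre by the scene camera (the arm blocked the top view for that last check).

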